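Close the balance's draft shield and tare it

ROBOT

A 6-joint arm with a two-finger parallel gripper is mounted at the origin on the work surface. World frame = base frame: x ahead of the robot, y to its left, z up, the work surface at z = 0. Lengths are in mm, angles in rad, forces in N, time in s.
With the tool pointing down it reaches from about 275 to 825 mm from the base axis. Payload 5.2 kg.
Tool frame: the origin (TCP) lies between the finger pads; the fingertips stand 14 mm ahead of it and the grasp point (between the pads) lies 5 mm behind it; z points along the fingers, y is the line along which they close (so a half turn about z gives the same grasp; the last joint's range is limited). The gripper opens to 93 mm and grips with 3 to 60 N. Pads are 15 mm wide; open, the fingers measure 128 mm over their backs; the gripper's body (75 mm by 188 mm) begins 65 mm behind the grasp point.
Start: joints at [-1.483, 0.259, 1.535, -0, 1.348, -0.203], TCP at [157.716, -526.907, 232.653] pointing down, gripper open.
Joint ranges: [-3.14, 3.14], [-0.91, 2.08], [0.19, 2.58], [-1.22, 4.36], [0.22, 2.71], [-3.12, 3.12]. Speed limits (rad/s): [2.57, 2.57, 3.14, 3.14, 3.14, 3.14].

INTERFACE

Orientations are given as a rotation vector (axis times angle).
In Python, from rig import r, read_camera, boxes_of, cut_out, pinpoint gives the robot as it stands.
- The arm moves only by the tool step_arm, never from a script. Its argument "plan" is a list of rows, each an object with "hand": the opening, from -1 (shut) to 1 (fully open); "dp": the shift along the tool's x, y, z in units of 40 mm (1.0 is 40 mm), a list of three; "rotation": the turn, a rotation vector about the tool's x, y, z in units of 8 degrees (1.0 is 8 degrees), a list of three. In form: [{"hand": hand, "dp": [dx, dy, dz], "rotation": [ax, ay, az]}, ...]. A call has exactly 10 rows; each row is the pose to reach, as a shift and turn from the pose commanded when the call began, along the tool's axes at that moment; what a row does not reach only later rows make up. A row lasts 1/10 s, in which the tool goes at most 50 mm and 8.59 degrees, less where a joint would pass 70% of its speed; a pose out of reach is approached as far as the arm can. A call with a gripper value outside its range is refused whole. The fingers move at their own pace and stop on an object; the grip force is fixed at half the most. Time passes only in rows, so rows that repeat a pose let the fingers close, or fill a call up. It gives the time, the measured TCP pose, the force, the opening and the grip force at its end, in the units of the state.
- r.get_state(): the state, without advancing time (a new reading comes with each control period).
- read_camera(name): name is "side" or "top"; returns a dict with "img" (400x640x3 uint8, blue, green, red), "fx", "fy", "cx", "cy" (pixels), "R" (3x3) and "t" (3): a world point X has camera coordinates R X + t. Camera axes: x right, y down, z forward; pixel columns grow to the right and rows downward; lengths in mm; the calibration is good to about 2 mm. A picture is of the moment at which its call begins. There is no depth.
- r.hand_in(): hands the job in; it is judged then, once.
Trained networks look in the newest picture that a camera, given by its name, has taken for a name from the list of things; names that differ only in an ending like _2 or _b are one class to them, and where a whole thing is asked for, a point or a joint stands for the part that bears it (a point fixed in the world has none). Each returns a list of dicts, best first, with "p" (0 to 1); they miss things now and then, are a little off and sometimes report something else, mostly with a low value. They report only what shows in the picture. A call takes as long as a camera call.
- boxes_of(camera, label): "extent" ([left, top, right, bottom] in pixels, round what is visible of it).
- cut_out(camera, label): "region" (400x640 bool, what is visible of it) and "extent" ([left, top, right, bottom] in pixels, round what is visible of it).
- pinpoint(camera, label): "location" ([column, row] in pixels: a listed point, or the origin of a listed thing).
The state is a dict: "time": time; "joint_positions": joint angles; "joint_vel": joint speeds; "joint_efforts": joint torques, N m; "position": TCP position; "ee_rot": TCP orientation; "force": force on the tool from outside, world axes, zero at the start; "wrist_torque": the same for the moment, N m; "gripper_width": opening from 0.0 (shut) to 1.0 (fully open); "gripper_force": force on a finger pad.
Only numpy, scipy, OpenCV 4.12 (cv2) and the standard library are available. Lean on these libraries where they do the work, as an engineer would, in place of code of your own. Each camera call takes 0.05 s, during which the arm holds its last target. There are 200 camera calls.

TASK

The balance was left open after cleaning and an empty vial now stands on its pan. With the fingertips, gently push the left, right and top glass panes of its draft shield fully shut by their teal grip bars, and only when all three are shut press the blue tare key right down and let it go. Do not press the red key, and do not disturb the vial on the pan or the things standing around the balance.

Things in the scene. Friction and masses are not known exactly. Their poses are not given: they have to be found in the camera images.
- balance: white laboratory balance with glass draft shield, fixed, 360 (x) x 210 (y) x 260 mm high. Origin at table height under its centre; +x from its front (dark console with keys, x = -180 mm, robot side) to its rear, y left, z up. Chamber x -90 to +70 mm; front glass fixed at x = -90. Console 45 mm high, rising under the sloping display from 45 at x = -148 to 73 mm at x = -95
- pane_left (a joint): glass left side pane (+y side), 155 long x 163 high x 5 mm, 0.3 kg, outer face at balance y = +97.5 mm. Value in m: 0 = fully shut, grows as it slides to the rear (balance +x), 0.095 = fully open. Starts 0.035 to 0.09 open, slides at 2 to 4 N, stays where left, rigid stop when shut
- handle_left (a point): centre of the top end (235 mm above the table) of the teal upright grip bar at the left pane's front edge; moves with the pane. Bar 12 mm along balance x, 130 to 235 mm above the table, standing 26 mm out of the glass (balance y +97.5 to +123.5; this point +110.5); free space for a fingertip behind it (+x), outside the glass. Axes as the balance
- pane_right (a joint): glass right side pane (-y side), 155 long x 163 high x 5 mm, 0.3 kg, outer face at balance y = -97.5 mm. Value in m: 0 = fully shut, grows as it slides to the rear (balance +x), 0.095 = fully open. Starts 0.035 to 0.09 open, slides at 2 to 4 N, stays where left, rigid stop when shut
- handle_right (a point): centre of the top end (235 mm above the table) of the teal upright grip bar at the right pane's front edge; moves with the pane. Bar 12 mm along balance x, 130 to 235 mm above the table, standing 26 mm out of the glass (balance y -97.5 to -123.5; this point -110.5); free space for a fingertip behind it (+x), outside the glass. Axes as the balance
- pane_top (a joint): the glass top pane, lying flat, 155 long x 176 wide x 5 mm, upper face 260 mm above the table, 0.3 kg. Value in m: 0 = fully shut, grows as it slides to the rear (balance +x), 0.095 = fully open; starts 0.035 to 0.09 open, needs 2 to 4 N to slide, stays where left, rigid stop when shut
- handle_top (a point): centre of the top (282 mm above the table) of the teal grip bar on the front of the top pane; moves with the pane. The bar is 12 mm along balance x, 64 mm along y, and stands 22 mm above the glass. Its axes are the balance's
- key_tare (a joint): the blue tare key, front left of the console. Value in m: 0 = up, 0.004 = fully down; spring key, starts to move at about 1 N, fully down at about 4 N, comes back up when let go. 0.003 or more counts as pressed
- tare_face (a point): centre of the upper face of the blue tare key, 51.5 mm above the table when up; key face 24 mm along balance x, 44 mm along y, level. The front glass of the chamber (260 mm high) is 70 mm behind this point
- key_power (a joint): the red on/off key, front right of the console, like the tare key: 0 = up, 0.004 = fully down. Not to be pressed
- pan (a point): centre of the upper face of the round steel weighing pan (90 mm diameter), 90 mm above the table, in the chamber
- vial: small open glass vial, 30 mm diameter, 48 mm high, 30 g, standing on the pan inside the chamber; origin at the centre of its underside, z up
- reagent_bottle: brown reagent bottle with red cap, 92 mm diameter, 174 mm high, standing beside the balance; origin at the centre of its underside
- wash_bottle: white wash bottle with green cap and bent green spout (50 mm to its -x), 74 mm diameter, 178 mm high; origin at the centre of its underside
- beaker: empty glass beaker, 70 mm diameter, 95 mm high; origin at the centre of its underside
- jar: small amber jar with black cap, 44 mm diameter, 55 mm high; origin at the centre of its underside
- brush: cleaning brush lying beside the balance, 155 mm along its x, 16 mm high; origin on the table 80 mm from the handle's end
- spatula: flat steel spatula lying beside the balance, 158 mm along its x, 5 mm thick; origin on the table 60 mm from the handle's end

How it is judged:
By the outcome, as a careful person would: the job done as asked, in the order asked, and still so for the second after the job is handed in, with the robot touching nothing.
It also fails if it takes over 67 s, if anything falls off the work surface, if the arm or the gripper's body presses on something with over 40 N, if the wrist force passes 120 N, or if a joint passes its speed limit or range.

## Working session

There is one attempt and no reset: what is moved stays moved. The work goes in short steps, Python scripts to look and compute and a tool call to move; the robot and the scene stay as the last step left them, time stands still between calls to the robot, and variables do not carry over. Pictures are saved under pics/ and viewed, at most 10 in all, crops included, and the job is handed in when it is done.

Besides the shell and the picture viewer there is one more tool, called after ">>>" by a JSON object that holds its "method" and its "body". step_arm: Moves the arm, as the interface text tells. Its arguments: {"type":"object","properties":{"plan":{"type":"array","items":{"type":"object","properties":{"hand":{"type":"number"},"dp":{"type":"array","items":{"type":"number"}},"rotation":{"type":"array","items":{"type":"number"}}}}}},"required":["plan"]}

```bash
mkdir -p pics
cat > h.py <<'E'
import numpy as np,cv2
from rig import r, read_camera, boxes_of, cut_out, pinpoint
def ray(c,px):
    K=np.array([[c['fx'],0,c['cx']],[0,c['fy'],c['cy']],[0,0,1]])
    R=np.array(c['R']);t=np.array(c['t'])
    d=R.T@np.linalg.solve(K,[px[0],px[1],1.]);return -R.T@t,d
def atz(c,px,z):
    o,d=ray(c,px);return o+d*(z-o[2])/d[2]
def tri(rs):
    A=0;b=0
    for o,d in rs:
        d=d/np.linalg.norm(d);P=np.eye(3)-np.outer(d,d);A=A+P;b=b+P@o
    return np.linalg.solve(A,b)
E
python3 - <<'E'
from h import *
np.set_printoptions(precision=1,suppress=True)
c={}
for n in('top','side'):
    c[n]=read_camera(n);cv2.imwrite(f'pics/{n}0.png',c[n]['img'])
    print(n,ray(c[n],(320,200)))
Z=dict(balance=0,handle_left=235,handle_right=235,handle_top=282,tare_face=51.5,pan=90,vial=90,reagent_bottle=0,wash_bottle=0,beaker=0,jar=0,brush=0,spatula=0)
for k,z in Z.items():
    o=[];rs=[]
    for n in c:
        p=pinpoint(n,k)[:1]
        if p:
            o.append((n,round(p[0]['p'],2),np.array(p[0]['location']),atz(c[n],p[0]['location'],z)));rs.append(ray(c[n],p[0]['location']))
    print(k,*o,tri(rs) if len(rs)>1 else '')
print(r.get_state()['time'], r.get_state()['ee_rot'])
E
```

```text
top (array([ 285.7,  -25.4, 1234.5]), array([ 0.2, -0. , -1. ]))
side (array([ 192.9,  205.1, 1386.6]), array([ 0.3, -0.2, -1. ]))
balance ('top', 0.59, array([309.2, 176.7]), array([617.7,   5.7,   0. ])) ('side', 0.97, array([299.2, 195.1]), array([610.5,  -1.3,   0. ])) [604.7   4.2  32.8]
handle_left ('top', 0.22, array([315.6, 174. ]), array([562.4, -16.4, 235. ])) ('side', 0.95, array([263.7, 193.4]), array([593.8, 106.4, 235. ])) [ 798.4   18.4 -471.3]
handle_right ('top', 0.65, array([354.9, 160.2]), array([ 603.7, -117.2,  235. ])) ('side', 0.88, array([333.2, 139.8]), array([ 618.8, -125. ,  235. ])) [ 593.3 -111.1  287. ]
handle_top ('top', 0.87, array([311. , 157.2]), array([592.2,  -3.7, 282. ])) ('side', 0.86, array([299.9, 163.6]), array([594. ,  -5.9, 282. ])) [589.2  -3.8 293.3]
tare_face ('top', 0.61, array([291.1, 228.1]), array([444.1,  51.2,  51.5])) ('side', 0.65, array([316.7, 243.4]), array([445.4,  44.1,  51.5])) [438.8  48.7  88.7]
pan ('top', 0.75, array([312.7, 173.7]), array([603.1,  -6.5,  90. ])) ('side', 0.56, array([303.6, 188.7]), array([592.6,  -9. 
[... 517 characters left out ...]
46.9 426.9 -54.5]
beaker ('top', 0.73, array([172.3, 234.1]), array([417.9, 419.3,   0. ])) ('side', 0.88, array([213.9, 326.9]), array([416.4, 411.3,   0. ])) [412.7 406.8  33.3]
jar ('top', 0.71, array([441.5, 180.2]), array([ 623. , -415.3,    0. ])) ('side', 0.65, array([405. , 120.7]), array([ 632.6, -422.4,    0. ])) [ 608.9 -394.2   64.2]
brush ('top', 0.76, array([206.3, 236.2]), array([415.6, 314. ,   0. ])) ('side', 0.6, array([248. , 307.1]), array([409.9, 303.2,   0. ])) [407.2 301.2  42.4]
spatula ('top', 0.73, array([398.4, 252.5]), array([ 389.3, -276.6,    0. ])) ('side', 0.59, array([418.5, 203.8]), array([ 385.4, -287.5,    0. ])) [ 381.2 -266.7   55.1]
1.4 [-3.1 -0.5  0. ]
```

View images.

Run:
```python
import cv2,numpy as np
a=cv2.imread('pics/top0.png')[100:270,220:420];b=cv2.imread('pics/side0.png')[90:290,200:400]
cv2.imwrite('pics/ca.png',cv2.resize(a,None,fx=3.5,fy=3.5,interpolation=2));cv2.imwrite('pics/cb.png',cv2.resize(b,None,fx=3,fy=3,interpolation=2))
```

```text
(no output)
```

View pics/ca.png

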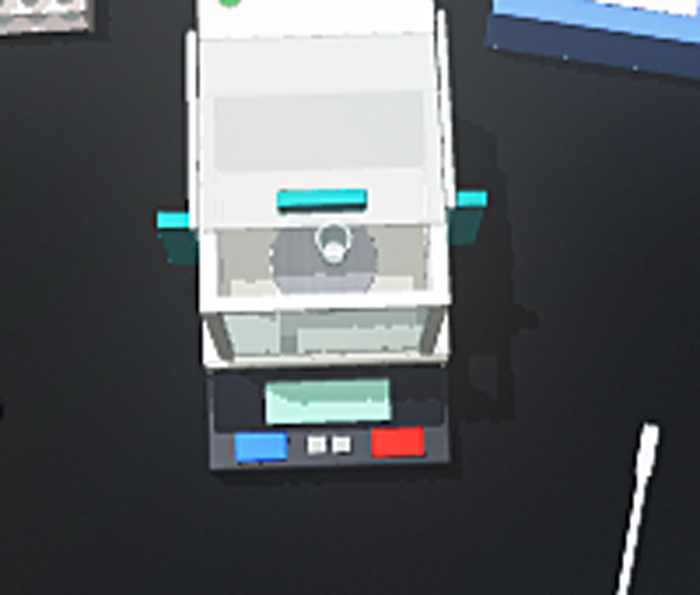

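View pics/cb.png

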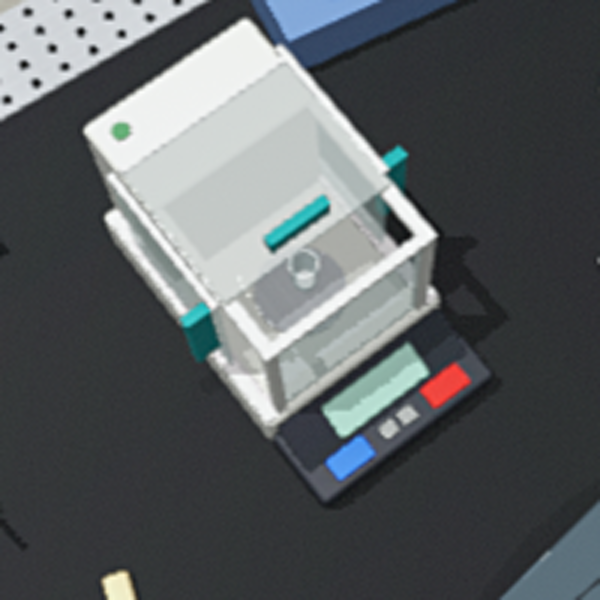

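View pics/side0.png

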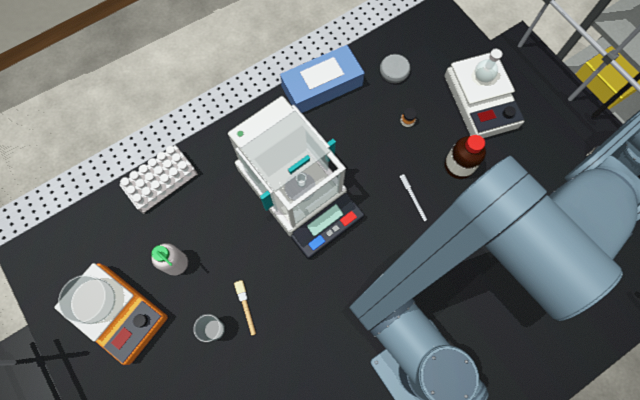

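Run:
```python
from h import *
np.set_printoptions(precision=1,suppress=True)
c={n:read_camera(n) for n in('top','side')}
T=lambda x,y:(x/3.5+220-.4,y/3.5+100-.4)
S=lambda x,y:(x/3+200-.3,y/3+90-.3)
for k,a,b,z in[('L',(173,219),(195,316),235),('R',(472,199),(396,154),235),('T',(322,197),(297,220),282),('tare',(260,447),(350,458),51.5),('red',(398,442),(446,384),51.5),
 ('frontL',(200,308),(268,354),260),('frontR',(450,301),(436,234),260)]:
    a=T(*a);b=S(*b);print(k,atz(c['top'],a,z),atz(c['side'],b,z),tri([ray(c['top'],a),ray(c['side'],b)]))
from scipy.spatial.transform import Rotation as Ro
s=r.get_state();print(Ro.from_rotvec(s['ee_rot']).as_matrix(),s['position'],s['gripper_width'],s['force'],s['time'])
```

```text
L [589.4 105.9 235. ] [588.7 106.6 235. ] [590.2 106.3 231.3]
R [ 613.9 -115.9  235. ] [ 618.1 -119.7  235. ] [ 608.2 -113.6  257.2]
T [595.6  -5.  282. ] [596.9  -4.3 282. ] [597.2  -4.9 279.2]
tare [446.8  43.1  51.5] [448.4  43.2  51.5] [447.3  43.2  53.3]
red [455.7 -73.6  51.5] [457.6 -74.5  51.5] [455.3 -73.   59.6]
frontL [516.4  79.  260. ] [518.7  76.1 260. ] [513.7  77.6 274.3]
frontR [528.6 -99.3 260. ] [528.9 -99.  260. ] [529.  -99.3 259.2]
[[ 1.   0.3 -0. ]
 [ 0.3 -1.   0. ]
 [-0.  -0.  -1. ]] [ 157.7 -526.9  232.7] 0.9991513737577199 [ 0.2 -0.5 -0.1] 1.5
```

```bash
cat >> h.py <<'E'
from scipy.spatial.transform import Rotation as Ro
TH=.07;C=np.array([612,-4.3])
def world(bx,by): return C+np.array([[np.cos(TH),-np.sin(TH)],[np.sin(TH),np.cos(TH)]])@[bx,by]
def go(bx,by,z,a=TH+np.pi/2):
    "units for a TCP move to balance coords (bx,by), height z, tool x at world angle a, tool straight down"
    s=r.get_state();M=Ro.from_rotvec(s['ee_rot'])
    w=np.array([*world(bx,by),z]);x=np.array([np.cos(a),np.sin(a),0]);Z=np.array([0,0,-1.])
    G=Ro.from_matrix(np.c_[x,np.cross(Z,x),Z])
    print('t',s['time'],'target',w.round(1),'dp',(M.inv().apply(w-s['position'])/40).round(3),'rot',(np.degrees((M.inv()*G).as_rotvec())/8).round(3))
E
python3 -c "
from h import *
go(40,-113,340)"
```

```text
t 1.5 target [ 659.8 -114.2  340. ] dp [14.983 -6.285 -2.684] rot [-0.     0.    -9.669]
```

>>> {"method": "step_arm", "body": {"plan": [{"hand":-1,"dp":[0.3,-0.1,-1.0],"rotation":[0,0,-0.6]},{"hand":-1,"dp":[0.9,-0.4,-1.8],"rotation":[0,0,-1.4]},{"hand":-1,"dp":[1.8,-0.75,-2.4],"rotation":[0,0,-2.2]},{"hand":-1,"dp":[2.8,-1.2,-2.7],"rotation":[0,0,-3.0]},{"hand":-1,"dp":[3.8,-1.6,-2.7],"rotation":[0,0,-3.8]},{"hand":-1,"dp":[4.8,-2.0,-2.7],"rotation":[0,0,-4.6]},{"hand":-1,"dp":[5.8,-2.4,-2.7],"rotation":[0,0,-5.4]},{"hand":-1,"dp":[6.8,-2.85,-2.7],"rotation":[0,0,-6.2]},{"hand":-1,"dp":[7.6,-3.2,-2.7],"rotation":[0,0,-7.0]},{"hand":-1,"dp":[8.2,-3.45,-2.7],"rotation":[0,0,-7.8]}]}}

```text
time: 2.5
position: [433.9, -298.8, 340.8]
ee_rot: [2.417, 2.007, 0.001]
force: [-0.1, -0.3, 0.2]
gripper_width: 0.193
gripper_force: 0.0
```

```bash
python3 -c "
from h import *
go(40,-113,340)"
```

```text
t 2.5 target [ 659.8 -114.2  340. ] dp [5.572 4.705 0.024] rot [ 4.000e-03 -1.000e-03 -1.823e+00]
```

>>> {"method": "step_arm", "body": {"plan": [{"hand":-1,"dp":[0.4,0.35,0],"rotation":[0,0,-0.2]},{"hand":-1,"dp":[1.1,0.9,0],"rotation":[0,0,-0.4]},{"hand":-1,"dp":[1.9,1.6,0],"rotation":[0,0,-0.7]},{"hand":-1,"dp":[2.7,2.3,0],"rotation":[0,0,-1.0]},{"hand":-1,"dp":[3.5,2.95,0],"rotation":[0,0,-1.3]},{"hand":-1,"dp":[4.3,3.6,0],"rotation":[0,0,-1.5]},{"hand":-1,"dp":[5.0,4.2,0],"rotation":[0,0,-1.7]},{"hand":-1,"dp":[5.4,4.55,0],"rotation":[0,0,-1.82]},{"hand":-1,"dp":[5.57,4.7,0],"rotation":[0,0,-1.82]},{"hand":-1,"dp":[5.57,4.7,0],"rotation":[0,0,-1.82]}]}}

```text
time: 3.5
position: [659.7, -116.9, 340.0]
ee_rot: [-2.148, -2.291, 0.001]
force: [0.1, 0.3, -0.9]
gripper_width: 0.009
gripper_force: 0.0
```

Run:
```python
from h import *
go(40,-113,222)
im=[]
for n in('top','side'):
    c=read_camera(n);i=c['img'];im.append(i[90:260,240:400] if n=='top' else i[90:260,240:400])
cv2.imwrite('pics/p1.png',cv2.resize(np.hstack(im),None,fx=2.5,fy=2.5,interpolation=2))
```

```text
t 3.5 target [ 659.8 -114.2  222. ] dp [0.066 0.011 2.95 ] rot [-0.006 -0.002 -0.042]
```

View pics/p1.png

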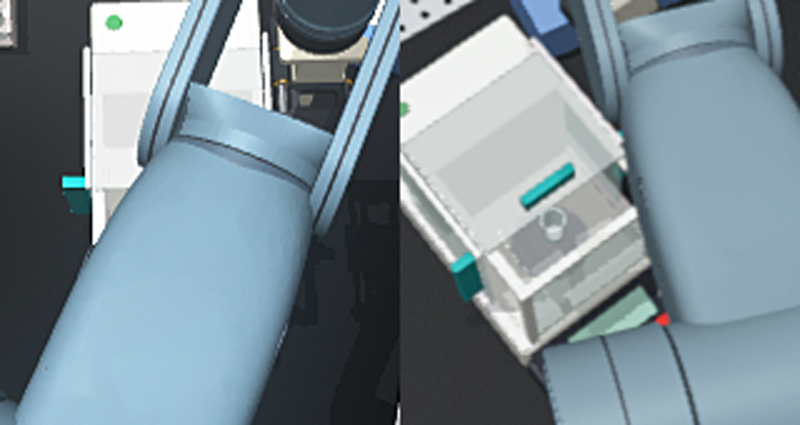

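>>> {"method": "step_arm", "body": {"plan": [{"hand":-1,"dp":[0.07,0,0.3],"rotation":[0,0,0]},{"hand":-1,"dp":[0.07,0,0.7],"rotation":[0,0,0]},{"hand":-1,"dp":[0.07,0,1.1],"rotation":[0,0,0]},{"hand":-1,"dp":[0.07,0,1.5],"rotation":[0,0,0]},{"hand":-1,"dp":[0.07,0,1.9],"rotation":[0,0,0]},{"hand":-1,"dp":[0.07,0,2.2],"rotation":[0,0,0]},{"hand":-1,"dp":[0.07,0,2.5],"rotation":[0,0,0]},{"hand":-1,"dp":[0.07,0,2.75],"rotation":[0,0,0]},{"hand":-1,"dp":[0.07,0,2.95],"rotation":[0,0,0]},{"hand":-1,"dp":[0.07,0,2.95],"rotation":[0,0,0]}]}}

```text
time: 4.6
position: [658.5, -114.7, 221.3]
ee_rot: [-2.149, -2.289, 0.001]
force: [-0.3, -0.2, -0.2]
gripper_width: 0.004
gripper_force: 0.0
```

```bash
python3 -c "
from h import *
go(-40,-113,222);print(r.get_state()['force'],r.get_state()['position'])"
```

```text
t 4.6 target [ 580.  -119.8  222. ] dp [-0.005 -1.966 -0.014] rot [-0.014 -0.006 -0.05 ]
[-0.31757782 -0.15277652 -0.23288215] [ 658.48890851 -114.6690548   221.28065907]
```

>>> {"method": "step_arm", "body": {"plan": [{"hand":-1,"dp":[0,-0.15,0],"rotation":[0,0,0]},{"hand":-1,"dp":[0,-0.3,0],"rotation":[0,0,0]},{"hand":-1,"dp":[0,-0.45,0],"rotation":[0,0,0]},{"hand":-1,"dp":[0,-0.6,0],"rotation":[0,0,0]},{"hand":-1,"dp":[0,-0.75,0],"rotation":[0,0,0]},{"hand":-1,"dp":[0,-0.9,0],"rotation":[0,0,0]},{"hand":-1,"dp":[0,-1.05,0],"rotation":[0,0,0]},{"hand":-1,"dp":[0,-1.2,0],"rotation":[0,0,0]},{"hand":-1,"dp":[0,-1.35,0],"rotation":[0,0,0]},{"hand":-1,"dp":[0,-1.5,0],"rotation":[0,0,0]}]}}

```text
time: 5.6
position: [598.7, -118.7, 222.7]
ee_rot: [2.15, 2.29, -0.0]
force: [1.0, 0.0, 1.1]
gripper_width: 0.005
gripper_force: 1.0
```

>>> {"method": "step_arm", "body": {"plan": [{"hand":-1,"dp":[0,-0.08,0],"rotation":[0,0,0]},{"hand":-1,"dp":[0,-0.16,0],"rotation":[0,0,0]},{"hand":-1,"dp":[0,-0.24,0],"rotation":[0,0,0]},{"hand":-1,"dp":[0,-0.32,0],"rotation":[0,0,0]},{"hand":-1,"dp":[0,-0.4,0],"rotation":[0,0,0]},{"hand":-1,"dp":[0,-0.46,0],"rotation":[0,0,0]},{"hand":-1,"dp":[0,-0.52,0],"rotation":[0,0,0]},{"hand":-1,"dp":[0,-0.58,0],"rotation":[0,0,0]},{"hand":-1,"dp":[0,-0.62,0],"rotation":[0,0,0]},{"hand":-1,"dp":[0,-0.66,0],"rotation":[0,0,0]}]}}

```text
time: 6.6
position: [572.7, -120.3, 222.6]
ee_rot: [-2.15, -2.29, 0.0]
force: [1.9, -0.8, -0.7]
gripper_width: 0.006
gripper_force: 0.8
```

```bash
python3 -c "
from h import *
go(-56.5,-113,222);print(r.get_state()['force'],r.get_state()['position'])"
```

```text
t 6.6 target [ 563.5 -121.   222. ] dp [-0.004 -0.229  0.014] rot [-0.001 -0.    -0.049]
[ 1.87947533 -0.77475658 -0.6721179 ] [ 572.68312757 -120.25025187  222.57018613]
```

Sliding; now creep to the stop.

>>> {"method": "step_arm", "body": {"plan": [{"hand":-1,"dp":[0,-0.04,0],"rotation":[0,0,0]},{"hand":-1,"dp":[0,-0.08,0],"rotation":[0,0,0]},{"hand":-1,"dp":[0,-0.12,0],"rotation":[0,0,0]},{"hand":-1,"dp":[0,-0.16,0],"rotation":[0,0,0]},{"hand":-1,"dp":[0,-0.2,0],"rotation":[0,0,0]},{"hand":-1,"dp":[0,-0.23,0],"rotation":[0,0,0]},{"hand":-1,"dp":[0,-0.26,0],"rotation":[0,0,0]},{"hand":-1,"dp":[0,-0.29,0],"rotation":[0,0,0]},{"hand":-1,"dp":[0,-0.31,0],"rotation":[0,0,0]},{"hand":-1,"dp":[0,-0.33,0],"rotation":[0,0,0]}]}}

```text
time: 7.6
position: [568.4, -120.6, 223.0]
ee_rot: [2.141, 2.281, 0.021]
force: [32.9, 2.4, -15.7]
gripper_width: 0.01
gripper_force: 16.0
```

>>> {"method": "step_arm", "body": {"plan": [{"hand":-1,"dp":[0,0.15,0],"rotation":[0,0,0]},{"hand":-1,"dp":[0,0.35,0],"rotation":[0,0,0]},{"hand":-1,"dp":[0,0.6,0],"rotation":[0,0,0]},{"hand":-1,"dp":[0,0.7,-0.3],"rotation":[0,0,0]},{"hand":-1,"dp":[0,0.8,-0.8],"rotation":[0,0,0]},{"hand":-1,"dp":[0,0.9,-1.4],"rotation":[0,0,0]},{"hand":-1,"dp":[0,1.0,-2.0],"rotation":[0,0,0]},{"hand":-1,"dp":[0,1.1,-2.5],"rotation":[0,0,0]},{"hand":-1,"dp":[0,1.2,-2.8],"rotation":[0,0,0]},{"hand":-1,"dp":[0,1.2,-2.9],"rotation":[0,0,0]}]}}

```text
time: 8.6
position: [608.2, -118.2, 341.2]
ee_rot: [2.148, 2.289, 0.002]
force: [-0.1, 0.9, -0.0]
gripper_width: 0.003
gripper_force: 0.0
```

```bash
python3 -c "
from h import *
go(30,113,340);print(r.get_state()['force'])"
```

```text
t 8.6 target [634.  110.5 340. ] dp [5.665 1.006 0.024] rot [ 0.02   0.01  -0.048]
[-0.10288305  0.94973601 -0.04516972]
```

>>> {"method": "step_arm", "body": {"plan": [{"hand":-1,"dp":[0.4,0.1,0],"rotation":[0,0,0]},{"hand":-1,"dp":[1.1,0.25,0],"rotation":[0,0,0]},{"hand":-1,"dp":[1.9,0.4,0],"rotation":[0,0,0]},{"hand":-1,"dp":[2.7,0.5,0],"rotation":[0,0,0]},{"hand":-1,"dp":[3.5,0.65,0],"rotation":[0,0,0]},{"hand":-1,"dp":[4.3,0.8,0],"rotation":[0,0,0]},{"hand":-1,"dp":[5.0,0.9,0],"rotation":[0,0,-0.05]},{"hand":-1,"dp":[5.4,1.0,0],"rotation":[0,0,-0.05]},{"hand":-1,"dp":[5.66,1.0,0],"rotation":[0,0,-0.05]},{"hand":-1,"dp":[5.66,1.0,0],"rotation":[0,0,-0.05]}]}}

```text
time: 9.6
position: [632.8, 111.6, 338.2]
ee_rot: [-2.14, -2.299, 0.001]
force: [0.2, -1.0, -0.1]
gripper_width: 0.002
gripper_force: 0.0
```

>>> {"method": "step_arm", "body": {"plan": [{"hand":-1,"dp":[0,0,0.3],"rotation":[0,0,0]},{"hand":-1,"dp":[0,0,0.7],"rotation":[0,0,0]},{"hand":-1,"dp":[0,0,1.1],"rotation":[0,0,0]},{"hand":-1,"dp":[0,0,1.5],"rotation":[0,0,0]},{"hand":-1,"dp":[0,0,1.9],"rotation":[0,0,0]},{"hand":-1,"dp":[0,0,2.2],"rotation":[0,0,0]},{"hand":-1,"dp":[0,0,2.5],"rotation":[0,0,0]},{"hand":-1,"dp":[0,0,2.75],"rotation":[0,0,0]},{"hand":-1,"dp":[0,0,2.95],"rotation":[0,0,0]},{"hand":-1,"dp":[0,0,2.95],"rotation":[0,0,0]}]}}

```text
time: 10.6
position: [632.6, 110.3, 219.3]
ee_rot: [-2.141, -2.297, 0.002]
force: [-0.6, 0.1, -0.2]
gripper_width: 0.002
gripper_force: 0.0
```

```bash
python3 -c "
from h import *
go(-52,113,222);print(r.get_state()['force'])"
```

```text
t 10.6 target [552.2 104.8 222. ] dp [ 0.003 -2.015 -0.063] rot [-0.014 -0.001  0.   ]
[-0.61809424  0.0966933  -0.18584995]
```

>>> {"method": "step_arm", "body": {"plan": [{"hand":-1,"dp":[0,-0.15,0],"rotation":[0,0,0]},{"hand":-1,"dp":[0,-0.3,0],"rotation":[0,0,0]},{"hand":-1,"dp":[0,-0.45,0],"rotation":[0,0,0]},{"hand":-1,"dp":[0,-0.6,0],"rotation":[0,0,0]},{"hand":-1,"dp":[0,-0.75,0],"rotation":[0,0,0]},{"hand":-1,"dp":[0,-0.9,0],"rotation":[0,0,0]},{"hand":-1,"dp":[0,-1.05,0],"rotation":[0,0,0]},{"hand":-1,"dp":[0,-1.2,0],"rotation":[0,0,0]},{"hand":-1,"dp":[0,-1.35,0],"rotation":[0,0,0]},{"hand":-1,"dp":[0,-1.5,0],"rotation":[0,0,0]}]}}

```text
time: 11.6
position: [572.9, 106.1, 220.7]
ee_rot: [2.142, 2.298, 0.0]
force: [2.0, 0.6, 0.9]
gripper_width: 0.005
gripper_force: 1.0
```

>>> {"method": "step_arm", "body": {"plan": [{"hand":-1,"dp":[0,-0.08,0],"rotation":[0,0,0]},{"hand":-1,"dp":[0,-0.16,0],"rotation":[0,0,0]},{"hand":-1,"dp":[0,-0.22,0],"rotation":[0,0,0]},{"hand":-1,"dp":[0,-0.28,0],"rotation":[0,0,0]},{"hand":-1,"dp":[0,-0.34,0],"rotation":[0,0,0]},{"hand":-1,"dp":[0,-0.39,0],"rotation":[0,0,0]},{"hand":-1,"dp":[0,-0.43,0],"rotation":[0,0,0]},{"hand":-1,"dp":[0,-0.47,0],"rotation":[0,0,0]},{"hand":-1,"dp":[0,-0.5,0],"rotation":[0,0,0]},{"hand":-1,"dp":[0,-0.53,0],"rotation":[0,0,0]}]}}

```text
time: 12.6
position: [552.4, 104.7, 220.7]
ee_rot: [2.142, 2.298, 0.001]
force: [5.1, -0.1, -0.2]
gripper_width: 0.004
gripper_force: 2.6
```

>>> {"method": "step_arm", "body": {"plan": [{"hand":-1,"dp":[0,-0.03,0],"rotation":[0,0,0]},{"hand":-1,"dp":[0,-0.05,0],"rotation":[0,0,0]},{"hand":-1,"dp":[0,-0.07,0],"rotation":[0,0,0]},{"hand":-1,"dp":[0,-0.09,0],"rotation":[0,0,0]},{"hand":-1,"dp":[0,-0.11,0],"rotation":[0,0,0]},{"hand":-1,"dp":[0,-0.13,0],"rotation":[0,0,0]},{"hand":-1,"dp":[0,-0.15,0],"rotation":[0,0,0]},{"hand":-1,"dp":[0,-0.15,0],"rotation":[0,0,0]},{"hand":-1,"dp":[0,-0.15,0],"rotation":[0,0,0]},{"hand":-1,"dp":[0,-0.15,0],"rotation":[0,0,0]}]}}

```text
time: 13.6
position: [552.3, 104.6, 221.0]
ee_rot: [2.137, 2.291, 0.015]
force: [21.5, 2.3, -11.4]
gripper_width: 0.005
gripper_force: 10.2
```

>>> {"method": "step_arm", "body": {"plan": [{"hand":-1,"dp":[0,0.15,0],"rotation":[0,0,0]},{"hand":-1,"dp":[0,0.35,0],"rotation":[0,0,0]},{"hand":-1,"dp":[0,0.6,0],"rotation":[0,0,0]},{"hand":-1,"dp":[0,0.8,-0.3],"rotation":[0,0,0]},{"hand":-1,"dp":[0,1.1,-0.8],"rotation":[0,0,0]},{"hand":-1,"dp":[0,1.4,-1.4],"rotation":[0,0,0]},{"hand":-1,"dp":[0,1.7,-2.0],"rotation":[0,0,0]},{"hand":-1,"dp":[0,2.0,-2.5],"rotation":[0,0,0]},{"hand":-1,"dp":[0,2.1,-2.8],"rotation":[0,0,0]},{"hand":-1,"dp":[0,2.1,-2.9],"rotation":[0,0,0]}]}}

```text
time: 14.6
position: [630.9, 110.3, 337.7]
ee_rot: [2.141, 2.297, 0.002]
force: [0.4, 0.1, -0.1]
gripper_width: 0.001
gripper_force: 0.0
```

```bash
python3 -c "
from h import *
go(28,0,320);print(r.get_state()['force'])"
```

```text
t 14.6 target [639.9  -2.3 320. ] dp [-2.824  0.026  0.443] rot [0.01  0.    0.002]
[ 0.4349826   0.14307947 -0.13881697]
```

>>> {"method": "step_arm", "body": {"plan": [{"hand":-1,"dp":[-0.3,0,0],"rotation":[0,0,0]},{"hand":-1,"dp":[-0.8,0,0.1],"rotation":[0,0,0]},{"hand":-1,"dp":[-1.4,0,0.2],"rotation":[0,0,0]},{"hand":-1,"dp":[-2.0,0,0.3],"rotation":[0,0,0]},{"hand":-1,"dp":[-2.5,0,0.45],"rotation":[0,0,0]},{"hand":-1,"dp":[-2.75,0,0.7],"rotation":[0,0,0]},{"hand":-1,"dp":[-2.82,0,0.95],"rotation":[0,0,0]},{"hand":-1,"dp":[-2.82,0,1.15],"rotation":[0,0,0]},{"hand":-1,"dp":[-2.82,0,1.25],"rotation":[0,0,0]},{"hand":-1,"dp":[-2.82,0,1.25],"rotation":[0,0,0]}]}}

```text
time: 15.6
position: [637.5, -1.3, 285.7]
ee_rot: [-2.14, -2.298, 0.001]
force: [0.1, 0.4, -1.0]
gripper_width: 0.007
gripper_force: 0.0
```

```bash
python3 -c "
from h import *
go(-52,0,282);print(r.get_state()['force'])"
```

```text
t 15.6 target [560.1  -7.9 282. ] dp [-0.028 -1.94   0.096] rot [-0.011 -0.005  0.009]
[ 0.13333479  0.3549726  -0.97485365]
```

>>> {"method": "step_arm", "body": {"plan": [{"hand":-1,"dp":[0,-0.12,0.09],"rotation":[0,0,0]},{"hand":-1,"dp":[0,-0.27,0.09],"rotation":[0,0,0]},{"hand":-1,"dp":[0,-0.42,0.09],"rotation":[0,0,0]},{"hand":-1,"dp":[0,-0.57,0.09],"rotation":[0,0,0]},{"hand":-1,"dp":[0,-0.72,0.09],"rotation":[0,0,0]},{"hand":-1,"dp":[0,-0.87,0.09],"rotation":[0,0,0]},{"hand":-1,"dp":[0,-1.02,0.09],"rotation":[0,0,0]},{"hand":-1,"dp":[0,-1.17,0.09],"rotation":[0,0,0]},{"hand":-1,"dp":[0,-1.32,0.09],"rotation":[0,0,0]},{"hand":-1,"dp":[0,-1.45,0.09],"rotation":[0,0,0]}]}}

```text
time: 16.6
position: [579.6, -6.5, 283.3]
ee_rot: [2.142, 2.298, 0.0]
force: [1.5, 0.9, 1.7]
gripper_width: 0.001
gripper_force: 0.9
```

>>> {"method": "step_arm", "body": {"plan": [{"hand":-1,"dp":[0,-0.06,0],"rotation":[0,0,0]},{"hand":-1,"dp":[0,-0.12,0],"rotation":[0,0,0]},{"hand":-1,"dp":[0,-0.18,0],"rotation":[0,0,0]},{"hand":-1,"dp":[0,-0.23,0],"rotation":[0,0,0]},{"hand":-1,"dp":[0,-0.28,0],"rotation":[0,0,0]},{"hand":-1,"dp":[0,-0.33,0],"rotation":[0,0,0]},{"hand":-1,"dp":[0,-0.37,0],"rotation":[0,0,0]},{"hand":-1,"dp":[0,-0.41,0],"rotation":[0,0,0]},{"hand":-1,"dp":[0,-0.44,0],"rotation":[0,0,0]},{"hand":-1,"dp":[0,-0.46,0],"rotation":[0,0,0]}]}}

```text
time: 17.6
position: [564.5, -7.7, 283.3]
ee_rot: [2.139, 2.295, 0.007]
force: [12.2, 0.7, -4.4]
gripper_width: 0.005
gripper_force: 6.3
```

>>> {"method": "step_arm", "body": {"plan": [{"hand":-1,"dp":[0,-0.02,0],"rotation":[0,0,0]},{"hand":-1,"dp":[0,-0.04,0],"rotation":[0,0,0]},{"hand":-1,"dp":[0,-0.06,0],"rotation":[0,0,0]},{"hand":-1,"dp":[0,-0.08,0],"rotation":[0,0,0]},{"hand":-1,"dp":[0,-0.1,0],"rotation":[0,0,0]},{"hand":-1,"dp":[0,-0.1,0],"rotation":[0,0,0]},{"hand":-1,"dp":[0,-0.1,0],"rotation":[0,0,0]},{"hand":-1,"dp":[0,-0.1,0],"rotation":[0,0,0]},{"hand":-1,"dp":[0,-0.1,0],"rotation":[0,0,0]},{"hand":-1,"dp":[0,-0.1,0],"rotation":[0,0,0]}]}}

```text
time: 18.6
position: [564.3, -7.7, 283.5]
ee_rot: [2.135, 2.291, 0.016]
force: [22.2, 2.6, -8.7]
gripper_width: 0.003
gripper_force: 11.3
```

>>> {"method": "step_arm", "body": {"plan": [{"hand":-1,"dp":[0,0.1,0],"rotation":[0,0,0]},{"hand":-1,"dp":[0,0.3,0],"rotation":[0,0,0]},{"hand":-1,"dp":[0,0.5,0],"rotation":[0,0,0]},{"hand":-1,"dp":[0,0.6,-0.3],"rotation":[0,0,0]},{"hand":-1,"dp":[0,0.6,-0.8],"rotation":[0,0,0]},{"hand":-1,"dp":[0,0.6,-1.4],"rotation":[0,0,0]},{"hand":-1,"dp":[0,0.6,-1.7],"rotation":[0,0,0]},{"hand":-1,"dp":[0,0.6,-1.9],"rotation":[0,0,0]},{"hand":-1,"dp":[0,0.6,-2.0],"rotation":[0,0,0]},{"hand":-1,"dp":[0,0.6,-2.0],"rotation":[0,0,0]}]}}

```text
time: 19.6
position: [581.5, -6.3, 362.8]
ee_rot: [-2.142, -2.298, 0.0]
force: [0.3, 0.2, -0.7]
gripper_width: 0.005
gripper_force: 0.0
```

```bash
python3 -c "
from h import *
go(-160,200,360,TH);print(r.get_state()['force'])"
```

```text
t 19.6 target [438.4 184.  360. ] dp [ 4.996 -3.236  0.073] rot [-3.0000e-03  2.0000e-03  1.1251e+01]
[ 0.30448114  0.24434775 -0.66794229]
```

>>> {"method": "step_arm", "body": {"plan": [{"hand":-1,"dp":[0.2,-0.2,0],"rotation":[0,0,0.8]},{"hand":-1,"dp":[0.7,-0.5,0],"rotation":[0,0,1.8]},{"hand":-1,"dp":[1.3,-0.9,0],"rotation":[0,0,2.8]},{"hand":-1,"dp":[1.9,-1.3,0],"rotation":[0,0,3.8]},{"hand":-1,"dp":[2.5,-1.7,0],"rotation":[0,0,4.8]},{"hand":-1,"dp":[3.1,-2.1,0],"rotation":[0,0,5.8]},{"hand":-1,"dp":[3.7,-2.4,0],"rotation":[0,0,6.8]},{"hand":-1,"dp":[4.2,-2.7,0],"rotation":[0,0,7.8]},{"hand":-1,"dp":[4.7,-3.0,0],"rotation":[0,0,8.8]},{"hand":-1,"dp":[5.0,-3.2,0],"rotation":[0,0,9.8]}]}}

```text
time: 20.6
position: [438.4, 185.4, 362.1]
ee_rot: [-3.113, -0.42, 0.003]
force: [0.2, 1.0, -0.0]
gripper_width: 0.002
gripper_force: 0.0
```

Run:
```python
from h import *
im=[]
for n in('top','side'):
    c=read_camera(n);i=c['img'];im.append(i[100:260,230:390])
    for k,z in dict(handle_left=235,handle_right=235,handle_top=282,tare_face=51.5).items():
        p=pinpoint(n,k)[:1]
        if p: 
            w=atz(c,p[0]['location'],z)[:2]-C; print(n,k,round(p[0]['p'],2),np.round([w@[np.cos(TH),np.sin(TH)],w@[-np.sin(TH),np.cos(TH)]],1))
cv2.imwrite('pics/p2.png',cv2.resize(np.hstack(im),None,fx=2.5,fy=2.5,interpolation=2))
```

```text
top handle_left 0.6 [-81.9 118. ]
top handle_right 0.52 [ -94. -117.]
top handle_top 0.69 [-72.2   4.7]
top tare_face 0.48 [-155.8   67.3]
side handle_left 0.61 [-78.3 113.6]
side handle_right 0.58 [ -77.1 -113.9]
side handle_top 0.36 [ -92.7 -284.1]
side tare_face 0.46 [-160.6   70.9]
```

View pics/p2.png

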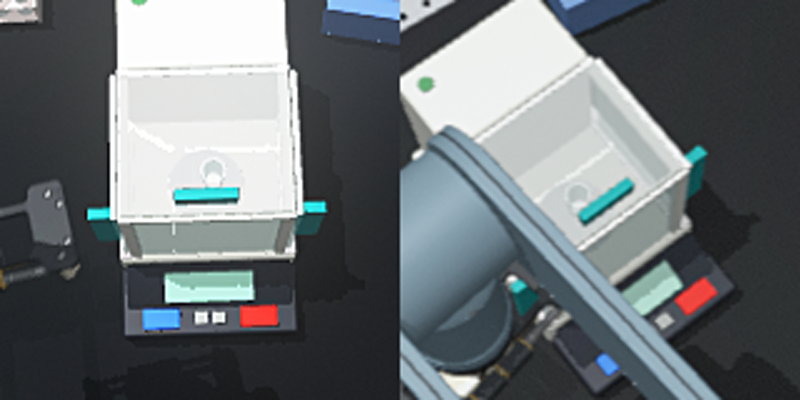

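```bash
python3 -c "
from h import *
go(-160,58.5,200,TH);print(r.get_state()['force'])"
```

```text
t 21.1 target [448.3  42.9 200. ] dp [-0.754  3.444  4.071] rot [1.000e-03 3.000e-03 1.451e+00]
[-0.29922171 -0.16942348 -0.09329305]
```

>>> {"method": "step_arm", "body": {"plan": [{"hand":-1,"dp":[-0.1,0.4,0.1],"rotation":[0,0,0.3]},{"hand":-1,"dp":[-0.25,1.1,0.3],"rotation":[0,0,0.7]},{"hand":-1,"dp":[-0.4,1.9,0.6],"rotation":[0,0,1.1]},{"hand":-1,"dp":[-0.6,2.6,1.0],"rotation":[0,0,1.45]},{"hand":-1,"dp":[-0.7,3.2,1.6],"rotation":[0,0,1.45]},{"hand":-1,"dp":[-0.75,3.44,2.3],"rotation":[0,0,1.45]},{"hand":-1,"dp":[-0.75,3.44,3.0],"rotation":[0,0,1.45]},{"hand":-1,"dp":[-0.75,3.44,3.6],"rotation":[0,0,1.45]},{"hand":-1,"dp":[-0.75,3.44,4.0],"rotation":[0,0,1.45]},{"hand":-1,"dp":[-0.75,3.44,4.05],"rotation":[0,0,1.45]}]}}

```text
time: 22.1
position: [446.8, 43.4, 199.1]
ee_rot: [-3.139, -0.11, 0.007]
force: [-0.4, -0.1, -0.3]
gripper_width: 0.01
gripper_force: 0.0
```

```bash
python3 -c "
from h import *
go(-160,58.5,73,TH);print(r.get_state()['force'])"
```

```text
t 22.1 target [448.3  42.9  73. ] dp [0.05  0.019 3.151] rot [-0.007  0.03  -0.001]
[-0.37359    -0.13736844 -0.32713769]
```

>>> {"method": "step_arm", "body": {"plan": [{"hand":-1,"dp":[0,0,0.3],"rotation":[0,0,0]},{"hand":-1,"dp":[0,0,0.7],"rotation":[0,0,0]},{"hand":-1,"dp":[0,0,1.2],"rotation":[0,0,0]},{"hand":-1,"dp":[0,0,1.7],"rotation":[0,0,0]},{"hand":-1,"dp":[0,0,2.1],"rotation":[0,0,0]},{"hand":-1,"dp":[0,0,2.5],"rotation":[0,0,0]},{"hand":-1,"dp":[0,0,2.8],"rotation":[0,0,0]},{"hand":-1,"dp":[0,0,3.0],"rotation":[0,0,0]},{"hand":-1,"dp":[0,0,3.1],"rotation":[0,0,0]},{"hand":-1,"dp":[0,0,3.1],"rotation":[0,0,0]}]}}

```text
time: 23.1
position: [448.3, 43.6, 77.0]
ee_rot: [3.14, 0.11, 0.0]
force: [-0.2, 0.4, -0.3]
gripper_width: 0.006
gripper_force: 0.0
```

>>> {"method": "step_arm", "body": {"plan": [{"hand":-1,"dp":[0,0,0.04],"rotation":[0,0,0]},{"hand":-1,"dp":[0,0,0.08],"rotation":[0,0,0]},{"hand":-1,"dp":[0,0,0.12],"rotation":[0,0,0]},{"hand":-1,"dp":[0,0,0.16],"rotation":[0,0,0]},{"hand":-1,"dp":[0,0,0.19],"rotation":[0,0,0]},{"hand":-1,"dp":[0,0,0.22],"rotation":[0,0,0]},{"hand":-1,"dp":[0,0,0.25],"rotation":[0,0,0]},{"hand":-1,"dp":[0,0,0.27],"rotation":[0,0,0]},{"hand":-1,"dp":[0,0,0.28],"rotation":[0,0,0]},{"hand":-1,"dp":[0,0,0.28],"rotation":[0,0,0]}]}}

```text
time: 24.1
position: [448.0, 43.7, 65.8]
ee_rot: [-3.14, -0.11, 0.0]
force: [0.2, 0.4, -0.4]
gripper_width: 0.003
gripper_force: 0.0
```

>>> {"method": "step_arm", "body": {"plan": [{"hand":-1,"dp":[0,0,0.03],"rotation":[0,0,0]},{"hand":-1,"dp":[0,0,0.06],"rotation":[0,0,0]},{"hand":-1,"dp":[0,0,0.09],"rotation":[0,0,0]},{"hand":-1,"dp":[0,0,0.12],"rotation":[0,0,0]},{"hand":-1,"dp":[0,0,0.14],"rotation":[0,0,0]},{"hand":-1,"dp":[0,0,0.16],"rotation":[0,0,0]},{"hand":-1,"dp":[0,0,0.18],"rotation":[0,0,0]},{"hand":-1,"dp":[0,0,0.18],"rotation":[0,0,0]},{"hand":-1,"dp":[0,0,0.18],"rotation":[0,0,0]},{"hand":-1,"dp":[0,0,0.18],"rotation":[0,0,0]}]}}

```text
time: 25.1
position: [448.3, 43.7, 61.1]
ee_rot: [3.139, 0.111, 0.002]
force: [-9.2, 0.1, 31.2]
gripper_width: 0.001
gripper_force: 15.6
```

>>> {"method": "step_arm", "body": {"plan": [{"hand":-1,"dp":[0,0,-0.1],"rotation":[0,0,0]},{"hand":-1,"dp":[0,0,-0.25],"rotation":[0,0,0]},{"hand":-1,"dp":[0,0,-0.5],"rotation":[0,0,0]},{"hand":-1,"dp":[0,0,-0.9],"rotation":[0,0,0]},{"hand":-1,"dp":[0,0,-1.4],"rotation":[0,0,0]},{"hand":-1,"dp":[0,0,-2.0],"rotation":[0,0,0]},{"hand":-1,"dp":[0,0,-2.6],"rotation":[0,0,0]},{"hand":-1,"dp":[0,0,-3.2],"rotation":[0,0,0]},{"hand":-1,"dp":[0,0,-3.6],"rotation":[0,0,0]},{"hand":-1,"dp":[0,0,-3.8],"rotation":[0,0,0]}]}}

```text
time: 26.1
position: [448.8, 43.5, 212.4]
ee_rot: [3.139, 0.11, 0.004]
force: [0.5, 0.2, 0.3]
gripper_width: 0.005
gripper_force: 0.0
```

>>> {"method": "step_arm", "body": {"plan": [{"hand":-1,"dp":[-0.3,-0.3,-0.5],"rotation":[0,0,0]},{"hand":-1,"dp":[-0.6,-0.8,-1.0],"rotation":[0,0,0]},{"hand":-1,"dp":[-0.8,-1.4,-1.5],"rotation":[0,0,0]},{"hand":-1,"dp":[-0.8,-2.0,-2.0],"rotation":[0,0,0]},{"hand":-1,"dp":[-0.8,-2.6,-2.5],"rotation":[0,0,0]},{"hand":-1,"dp":[-0.8,-3.2,-3.0],"rotation":[0,0,0]},{"hand":-1,"dp":[-0.8,-3.8,-3.3],"rotation":[0,0,0]},{"hand":-1,"dp":[-0.8,-4.2,-3.5],"rotation":[0,0,0]},{"hand":-1,"dp":[-0.8,-4.4,-3.5],"rotation":[0,0,0]},{"hand":-1,"dp":[-0.8,-4.4,-3.5],"rotation":[0,0,0]}]}}

```text
time: 27.1
position: [403.5, 217.5, 349.9]
ee_rot: [3.139, 0.113, -0.002]
force: [-0.0, -0.2, -0.6]
gripper_width: 0.004
gripper_force: 0.0
```

Run:
```python
from h import *
im=[]
for n in('top','side'):
    i=read_camera(n)['img'];im.append(i[100:260,230:390])
cv2.imwrite('pics/p3.png',cv2.resize(np.hstack(im),None,fx=2.5,fy=2.5,interpolation=2))
```

```text
(no output)
```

View pics/p3.png

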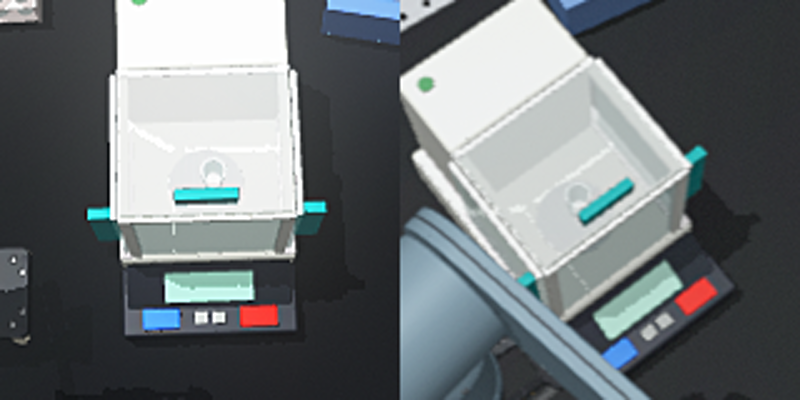

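The panes are still shut (handles at (100,218), (312,210) and (207,194) in the left crop), the vial stands at (212,170), and the arm is clear.

```bash
python3 -c "
from rig import r
print(r.hand_in())"
```

```text
the job is handed in; nothing more can be done
None
```

The right, left and top panes were each pushed shut against their stops. The blue tare key was then pressed to the bottom and released, the vial still stands on the pan, and the job was handed in at about 27 s of the 67 s allowed.

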